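# Fit the grating plate to its catch box

## Robot

A 7-joint arm with a two-finger parallel gripper is mounted at the origin on the work surface; the furniture and walls round the work are solid. World frame = base frame: x ahead of the robot, y to its left, z up, the work surface at z = 0. Lengths are in m, angles in rad, forces in N, time in s.
With the tool pointing down it reaches from about 0.425 to 0.8 m from the base axis. Payload 8.3 kg.
Tool frame: the origin (TCP) lies at the centre of the arm's flange, where the gripper is bolted on; the fingertips stand arm.tcp_to_tips ahead of it and the grasp point (between the pads) lies 155 mm ahead of it (arm.tcp_to_tips is the distance from the TCP to the fingertips, in m); z points along the fingers, y is the line along which they close (so a half turn about z gives the same grasp; the last joint's range is limited). The gripper opens to 85 mm and grips with 20 to 120 N. Pads are 22 mm wide; open, the fingers measure 114 mm over their backs; the gripper's body (76 mm by 85 mm) begins 54 mm behind the grasp point. The pads swing forward as they close: fully open they stand 13 mm farther back than shut.
Start: joints at [-1.279, 0.383, 0.016, 1.37, -0.006, 1.388, -0.046], TCP at [0.217, 0.586, 0.405] pointing down, gripper open.
Joint ranges: [-2.95, 2.95], [-0.25, 2.06], [-1.52, 1.56], [0.18, 2.33], [-1.44, 4.58], [0.02, 2.06], [-3.01, 3.01]. Speed limits (rad/s): [2.39, 2.39, 3.01, 3.01, 3.14, 3.14, 3.14].

## Interface

Orientations are given as a unit quaternion [w, x, y, z].
In Python, from rig import get_obs, vision, arm gives the robot as it stands. The module is installed in compiled form; this text tells all that it offers.
- The arm moves only by the tool step_arm, never from a script. Its argument "deltas" is text: rows parted by semicolons, each of 7 numbers parted by spaces: the shift along the tool's x, y, z in m, then the turn, a rotation vector about the tool's x, y, z in rad, then the finger opening in m, from 0 to 0.0854. In form: x y z wx wy wz fingers; .... A call has 1 to 12 rows; each row shifts and turns the commanded pose from where the row before left it, along the tool's axes as they then stand; what a row does not reach is not made up. A row lasts 1/12 s, in which the tool goes at most 41.7 mm and 7.16 degrees, less where a joint would pass 70% of its speed; a pose out of reach is approached as far as the arm can. A call with a gripper value outside its range is refused whole. The fingers move at their own pace and stop on an object; "newtons" is the grip in N (left out, the last holds). Time passes only in rows, so rows that do not move let the fingers close. It gives the time, the measured TCP pose, the force, the opening and the grip force at its end, in the units of the state.
- get_obs(): the state, without advancing time (a new reading comes with each control period).
- vision.snapshot(name): name is "scene" or "top"; returns a dict with "img" (480x640x3 uint8, red, green, blue), "fx", "fy", "cx", "cy" (pixels), "R" (3x3) and "t" (3): a world point X has camera coordinates R X + t. Camera axes: x right, y down, z forward; pixel columns grow to the right and rows downward; lengths in m; the calibration is good to about 2 mm. A picture is of the moment at which its call begins. There is no depth.
- arm.finish_job(): hands the job in; it is judged then, once.
The state is a dict: "time_s": time; "qpos": joint angles; "qd": joint speeds; "joint_torque": joint torques, N m; "position": TCP position; "tool_rot": TCP orientation; "contact_force": force on the tool from outside, world axes, zero at the start; "ft_torque": the same for the moment, N m; "width": finger opening in m; "grip_force": force on a finger pad.
Only numpy, scipy, OpenCV 4.12 (cv2) and the standard library are available. Lean on these libraries where they do the work, as an engineer would, in place of code of your own. Each camera call takes 0.05 s, during which the arm holds its last target. There are 200 camera calls.

## Task

The washed grating plate lies flat on the draining rack, too thin to pick up there: slide it over the rack's open edge until it overhangs, and lift it off by that overhanging cut-corner end. Set it down somewhere clear of the rack to change your hold, take it again by its thumb-hole end, and slide it cut corners first into the rails of the catch box, all the way home. Leave the mug, the salt shaker and the spice jar standing where they are, and let go of everything.

Things in the scene. Friction and masses are not known exactly. Their poses are not given: they have to be found in the camera images.
- plate: Grating plate: flat steel sheet 156 long x 60 wide x 2.5 mm, about 140 g, balanced at mid-length. Origin: centre of underside; x along its length, z up. +x end: both corners cut at 45 degrees over 8 mm. -x end: square corners, thumb hole 24 wide x 17 mm long centred at x = -57. Teeth stand up under 1.5 mm from x = -40 to 60, |y| < 21. Slides easily on the rack (friction about 0.2).
- plate_lead (a point): Middle of the plate's cut-corner end, on its underside (plate x = +78 mm). At the start the plate lies flat in the rack with this end towards the open edge, up to 15 degrees askew; the rack is too narrow to turn it round there.
- plate_tail (a point): Middle of the plate's thumb-hole end, on its underside (plate x = -78 mm). Held across its width near one end, the plate's free end sags 3 to 5 mm.
- rack: Small slatted bamboo draining rack, fixed, 187 x 120 mm, 52 mm high. Origin: on the worktop below the middle of its deck; z up. The flat deck (x = -90 to 90, y = -53 to 53 mm) lies 40 mm above the worktop; a rim 7 mm thick stands 12 mm above it along both sides (y) and the back (+x). The -x side is open: the plate can slide out over it.
- rack_edge (a point): Middle of the open edge of the rack's deck, at deck height (rack x = -90, z = 40 mm); axes as the rack's, so -x points out of the rack.
- catch_box: Grater's catch box, fixed: white plastic trough with grey rails, 164 x 74 mm, 53.5 mm high, open on top. Origin: centre of underside; +x is the way the plate goes in, z up. Mouth at x = -82. Two lips, top z = 53.5 and underside 49.5 mm, |y| = 25 to 37, from x = -70 to the back; the plate can also rest across their flat tops, both ends overhanging the sides.
- box_mouth (a point): Middle of the box's mouth at ledge height (box x = -82, z = 44 mm); axes as the box's. Ledges with top z = 44 mm carry the plate under the lips; over the first 8 mm they ramp up from z = 41 and the side guides flare in from 80 to 64 mm apart. The thumb-hole end lies flush here when home. Below z = 40 the mouth end is a closed wall.
- box_stop (a point): Middle of the back stop at ledge height (box x = +74, z = 44 mm), where the cut-corner end lies when home. Fillets in its corners let only the cut-corner end reach it. Rails are plain: the plate slides in freely and stays where it is pushed.
- mug: White mug with a flower pattern, 82 mm across, 114 mm with its handle, 91 mm high, standing loose; origin at its foot, in the middle of its overall extent. Leave it.
- salt_shaker: Small salt shaker with a grey domed top, 44 mm across, 90 mm high, loose; origin at the centre of its foot. Leave it.
- spice_jar: Spice jar with a red cap, 45 mm across, 106 mm high, loose; origin at the centre of its foot. Leave it.

How it is judged:
By the outcome, as a careful person would: the job done as asked, in the order asked, and still so for the second after the job is handed in, with the robot touching nothing.
It also fails if it takes over 67 s, if anything falls off the work surface, if the arm or the gripper's body presses on something with over 40 N, if the wrist force passes 120 N, or if a joint passes its speed limit or range.

## Working session

There is one attempt and no reset: what is moved stays moved. The work goes in short steps, Python scripts to look and compute and a tool call to move; the robot and the scene stay as the last step left them, time stands still between calls to the robot, and variables do not carry over. Pictures are saved under pics/ and viewed, at most 10 in all, crops included, and the job is handed in when it is done.

Besides the shell and the picture viewer there is one more tool, called after "Emit:" in YAML: its name, and indented under it one key for each argument. step_arm: Moves the arm, as the interface text tells. Its arguments: {"type":"object","properties":{"deltas":{"type":"string"},"newtons":{"type":"number"}},"required":["deltas"]}

```bash
mkdir -p pics; python3 - <<'E'
from rig import get_obs, vision, arm
import cv2,numpy as np
print(get_obs(),arm.tcp_to_tips)
for n in("scene","top"):
    s=vision.snapshot(n);cv2.imwrite(f"pics/{n}0.png",s["img"][:,:,::-1])
    print(n,s["fx"],s["fy"],s["cx"],s["cy"],s["R"],s["t"], -np.array(s["R"]).T@s["t"])
E
```

```text
{'time_s': 0.0, 'qpos': array([-1.27885901,  0.38423302,  0.01637577,  1.3711574 , -0.00629946,
        1.38817577, -0.04649071]), 'qd': array([-0.00277635, -0.00118373, -0.00076823,  0.00047859,  0.00011594,
       -0.0003668 ,  0.00048992]), 'joint_torque': array([-3.23513304e-04, -6.27619600e+01,  8.44096933e-01, -3.71816146e+01,
        1.65061885e-02,  1.44332173e-02, -1.02576060e-06]), 'position': array([0.21705407, 0.58592709, 0.40368027]), 'tool_rot': array([-1.52441081e-04,  1.76454102e-01,  9.84308399e-01, -9.49943659e-04]), 'contact_force': array([-0.120918  , -0.19442962, -0.04001913]), 'ft_torque': array([-0.01471771, -0.06025207, -0.02061087]), 'grip_force': 0.0, 'width': 0.0855851012749598} 0.1734
scene 618.6213607384063 618.6213607384063 314.22996956506506 246.547534308418 [[ 0.88992467 -0.45581312  0.01638535]
 [-0.26100735 -0.53839112 -0.80125536]
 [ 0.37404443  0.70878022 -0.59809812]] [-0.51700322  0.19547168  1.45600155] [-0.03349581 -1.16240173  1.03592581]
top 483.02642525909846 483.02642525909846 326.7809621494669 244.33481394309945 [[ 0.02006514 -0.99968326  0.01519136]
 [-0.98977381 -0.02200795 -0.14093775]
 [ 0.14122744 -0.01220808 -0.9899019 ]] [-0.01548935  0.58524524  1.41130571] [0.38025612 0.01462493 1.47977265]
```

View pics/scene0.png

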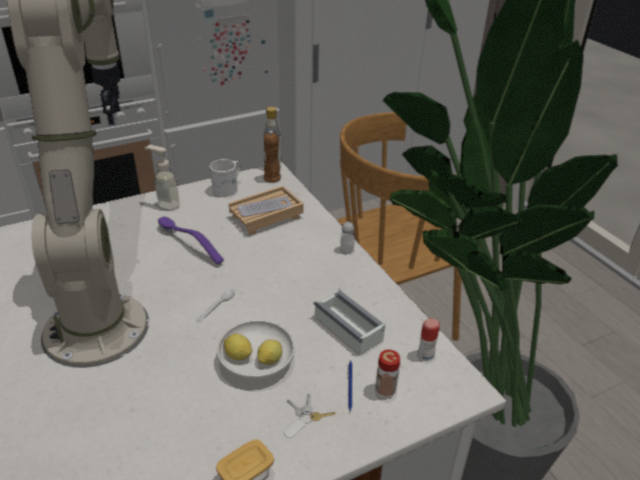

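View pics/top0.png

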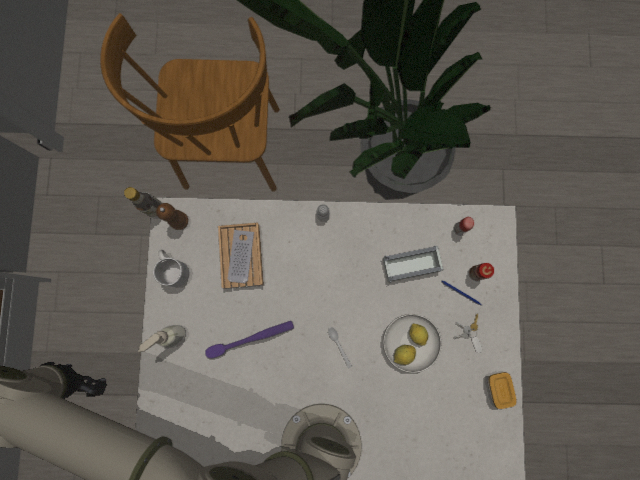

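The top view puts the rack near (241,257) and the box near (412,263). The mug is at (170,272), the shaker at (323,213), and the jar at (467,225) or (485,271). I'll zoom in for details.

```bash
python3 - <<'E'
import cv2,numpy as np
t=cv2.imread("pics/top0.png");s=cv2.imread("pics/scene0.png")
f=lambda im,x,y,w,h,k:cv2.resize(im[y:y+h,x:x+w],None,fx=k,fy=k,interpolation=cv2.INTER_CUBIC)
a=f(t,205,215,70,85,4.7);b=f(t,375,235,75,60,5);c=f(s,220,180,90,55,4.2);d=f(s,305,285,90,70,4.2)
o=np.zeros((720,800,3),np.uint8)[:600]
def put(im,x,y):
    h=min(im.shape[0],600-y);w=min(im.shape[1],800-x);o[y:y+h,x:x+w]=im[:h,:w]
put(a,0,0);put(b,400,0);put(c,400,300);put(f(s,305,285,90,60,4.2)[:200],0,400)
cv2.imwrite("pics/crop.png",o)
E
```

```text
(no output)
```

View pics/crop.png

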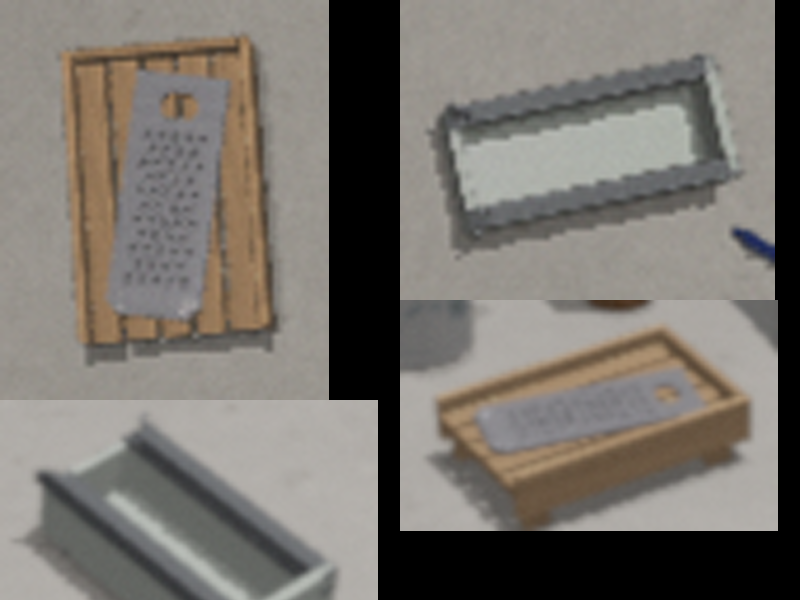

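The rack's open edge is at the bottom, facing the robot, and the plate's hole is at the far end. The box seems to have its low mouth wall at its left (+y) end and a full-height white wall at its right end. Next I'll measure the poses.

```bash
cat > h.py <<'E'
import cv2,numpy as np
from rig import get_obs,vision,arm
from scipy.spatial.transform import Rotation as Ro
def ray(s,px,z):
    px=np.atleast_2d(px).astype(float)
    d=np.c_[(px[:,0]-s["cx"])/s["fx"],(px[:,1]-s["cy"])/s["fy"],np.ones(len(px))]@np.array(s["R"])
    c=-np.array(s["R"]).T@np.array(s["t"])
    return (c+d*((z-c[2])/d[:,2])[:,None])[:,:2]
def big(m,roi):
    x,y,w,h=roi;k=np.zeros_like(m);k[y:y+h,x:x+w]=m[y:y+h,x:x+w]
    c,_=cv2.findContours(k,cv2.RETR_EXTERNAL,cv2.CHAIN_APPROX_NONE)
    return max(c,key=cv2.contourArea)
def rect(s,c,z):   # min-area rectangle of contour cast on plane z
    w=ray(s,c[:,0,:],z);r=cv2.minAreaRect((w*1000).astype(np.float32));return r,w
def state():
    o=get_obs();q=o["tool_rot"];R=Ro.from_quat([q[1],q[2],q[3],q[0]]).as_matrix()
    return o,np.array(o["position"]),R
def goto(x,y,z,ang=None):   # tool down; ang = world angle (deg) of tool x
    o,p,R=state();a=np.degrees(np.arctan2(R[1,0],R[0,0]))
    print("tcp",p.round(4),"xang",a.round(1),"tilt",R[:,2].round(3),"F",o["contact_force"].round(1),"t",round(o["time_s"],1),"j7",o["qpos"][6].round(2))
    if ang is None: ang=a
    t=np.radians(ang);X=np.array([np.cos(t),np.sin(t)]);Y=np.array([X[1],-X[0]])
    d=np.array([x,y])-p[:2]
    print(" turn wz %.3f rad then tool x %.4f y %.4f z %.4f"%(-np.radians((ang-a+180)%360-180),d@X,d@Y,p[2]-z))
E
python3 - <<'E'
from h import *
s=vision.snapshot("top");im=s["img"];hsv=cv2.cvtColor(im,cv2.COLOR_RGB2HSV)
wood=cv2.inRange(hsv,(5,70,60),(25,255,255))
c=big(wood,(205,210,70,90));print("rack rim",rect(s,c,.052)[0])
fill=np.zeros(im.shape[:2],np.uint8);cv2.drawContours(fill,[c],-1,255,-1)
pl=cv2.inRange(hsv,(0,0,90),(179,55,255))&cv2.erode(fill,np.ones((5,5)))
c=big(pl,(205,210,70,90));r,w=rect(s,c,.0425);print("plate",r,cv2.boxPoints(r).tolist())
hole=wood.copy()
f2=np.zeros_like(fill);cv2.drawContours(f2,[cv2.convexHull(c)],-1,255,-1)
ys,xs=np.where((cv2.erode(f2,np.ones((3,3)))>0)&(hsv[...,1]>70));print("hole",len(xs),ray(s,[xs.mean(),ys.mean()],.0425))
print(hsv[263,384:443].tolist()[::4]); print(hsv[240:285,412].tolist()[::2])
g=cv2.inRange(hsv,(0,0,0),(179,255,130))
c=big(g,(378,238,70,50));
for z in(.0535,):
  r,w=rect(s,c,z);print("box dark",r,cv2.boxPoints(r).tolist())
cv2.imwrite("pics/boxmask.png",cv2.resize(np.hstack([g[235:295,375:450],cv2.cvtColor(im,cv2.COLOR_RGB2GRAY)[235:295,375:450],pl[215:275,205:275],wood[215:275,205:275]]),None,fx=2.7,fy=2.7))
m=cv2.inRange(hsv,(0,0,150),(179,40,255))
# objects
for n,px,z in(("mug",(171,272),.09),("salt",(323,210),.09),("jarA",(466,222),.1),("jarB",(485,269),.1)):print(n,ray(s,px,z))
E
```

```text
rack rim ((547.199951171875, 253.85794067382812), (186.745849609375, 121.44544219970703), 6.296844959259033)
plate ((544.2564697265625, 253.9290313720703), (62.9993782043457, 156.45205688476562), 85.3836669921875) [[463.7490234375, 228.82740783691406], [619.6935424804688, 216.23565673828125], [624.763916015625, 279.0306396484375], [468.81939697265625, 291.6224060058594]]
hole 29 [[0.6018464  0.24974452]]
[[60, 10, 79], [42, 10, 123], [36, 7, 176], [45, 9, 177], [45, 9, 178], [40, 9, 179], [47, 10, 177], [50, 9, 178], [48, 7, 176], [51, 10, 177], [47, 10, 178], [47, 13, 178], [45, 12, 176], [42, 17, 75], [45, 9, 172]]
[[18, 17, 153], [17, 12, 152], [15, 14, 151], [15, 16, 155], [20, 15, 155], [17, 16, 147], [98, 10, 107], [105, 9, 108], [45, 17, 92], [48, 12, 109], [50, 9, 176], [49, 11, 179], [50, 9, 177], [51, 10, 175], [56, 11, 178], [47, 10, 177], [100, 7, 117], [105, 5, 105], [45, 7, 72], [21, 18, 97], [24, 12, 110], [13, 19, 157], [23, 15, 154]]
box dark ((525.9423828125, -256.2430114746094), (88.77069854736328, 178.9074249267578), 12.645125389099121) [[463.0511474609375, -178.67550659179688], [502.216064453125, -353.24346923828125], [588.8336181640625, -333.8105163574219], [549.668701171875, -159.2425537109375]]
mug [[0.48844097 0.44275041]]
salt [[0.68008623 0.0106279 ]]
jarA [[ 0.65194849 -0.40722689]]
jarB [[ 0.5155159  -0.45931546]]
```

```bash
python3 - <<'E'
from h import *
s=vision.snapshot("top");im=s["img"];hsv=cv2.cvtColor(im,cv2.COLOR_RGB2HSV)
g=cv2.inRange(hsv,(80,3,80),(125,60,135))
c,_=cv2.findContours(g[235:295,375:450],cv2.RETR_EXTERNAL,cv2.CHAIN_APPROX_NONE)
ps=[]
for k in c:
    if cv2.contourArea(k)>40:
        k=k+np.array([375,235]);ps.append(k);r,_=rect(s,k,.0535);print("rail",r)
r,_=rect(s,np.vstack(ps),.0535);print("both",r,cv2.boxPoints(r).round(1).tolist())
goto(.559,.253,.30,175.4)
E
```

```text
rail ((502.9752197265625, -264.01483154296875), (11.850630760192871, 157.63272094726562), 12.694941520690918)
rail ((563.960693359375, -256.5323181152344), (11.719270706176758, 148.33493041992188), 13.2689790725708)
both ((533.2736206054688, -257.9542541503906), (73.62973022460938, 159.12451171875), 12.694941520690918) [[479.8999938964844, -188.39999389648438], [514.7999877929688, -343.70001220703125], [586.7000122070312, -327.5], [551.7000122070312, -172.1999969482422]]
tcp [0.2171 0.586  0.4041] xang 159.7 tilt [-0.    -0.001 -1.   ] F [0.4 0.3 0.7] t 0.2 j7 -0.05
 turn wz -0.274 rad then tool x -0.3675 y -0.3045 z 0.1041
```

Emit:
step_arm:
  deltas: "0 0 -0.015 0 0 -0.0915 0; 0 0 -0.015 0 0 -0.0915 0; 0 0 -0.015 0 0 -0.091 0; -0.03 -0.025 0 0 0 0 0; -0.03 -0.025 0 0 0 0 0; -0.03 -0.025 0 0 0 0 0; -0.03 -0.025 0 0 0 0 0; -0.03 -0.025 0 0 0 0 0; -0.03 -0.025 0 0 0 0 0; -0.03 -0.025 0 0 0 0 0; -0.03 -0.025 0 0 0 0 0; -0.03 -0.025 0 0 0 0 0"
  newtons: 40

```text
time_s: 1.2
position: [0.4691, 0.3384, 0.4497]
tool_rot: [-0.0, 0.04, 0.999, 0.0]
contact_force: [0.5, 1.0, 0.6]
width: -0.0001
grip_force: 0.0
```

Emit:
step_arm:
  deltas: "-0.03 -0.025 0.03 0 0 0 0; -0.03 -0.025 0.03 0 0 0 0; -0.03 -0.025 0.03 0 0 0 0; -0.0075 -0.0045 0.03 0 0 0 0; 0 0 0.03 0 0 0 0; 0 0 0 0 0 0 0; 0 0 0 0 0 0 0"

```text
time_s: 1.78
position: [0.5453, 0.2656, 0.3122]
tool_rot: [-0.002, 0.04, 0.999, -0.001]
contact_force: [-0.1, 0.7, 0.8]
width: -0.0002
grip_force: 0.0
```

```bash
python3 - <<'E'
from h import *
goto(.559,.253,.2174,175.4)
o=[vision.snapshot(n)["img"] for n in("scene","top")]
cv2.imwrite("pics/a.png",cv2.resize(np.hstack([o[0][100:260,190:340],o[1][180:340,180:330]]),None,fx=2.6,fy=2.6,interpolation=cv2.INTER_CUBIC)[:,:,::-1])
E
```

```text
tcp [0.5453 0.2656 0.3122] xang 175.4 tilt [-0.004 -0.002 -1.   ] F [-0.1  0.7  0.8] t 1.8 j7 1.05
 turn wz -0.000 rad then tool x -0.0147 y -0.0115 z 0.0948
```

View pics/a.png

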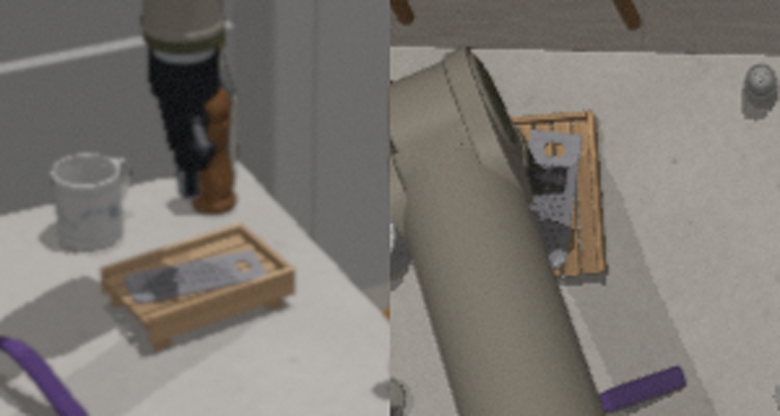

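Emit:
step_arm:
  deltas: "-0.0075 -0.006 0.02 0 0 0 0; -0.0075 -0.0055 0.02 0 0 0 0; 0 0 0.02 0 0 0 0; 0 0 0.015 0 0 0 0; 0 0 0.006 0 0 0 0; 0 0 0.004 0 0 0 0; 0 0 0.003 0 0 0 0; 0 0 0 0 0 0 0; 0 0 0 0 0 0 0"

```text
time_s: 2.63
position: [0.5603, 0.2533, 0.2268]
tool_rot: [0.001, 0.04, 0.999, 0.001]
contact_force: [-0.6, -0.7, 0.5]
width: -0.0003
grip_force: 0.0
```

```bash
python3 - <<'E'
from h import *
goto(.559,.253,.2174,175.4)
E
```

```text
tcp [0.5603 0.2533 0.2268] xang 175.4 tilt [ 0.002  0.001 -1.   ] F [-0.6 -0.7  0.5] t 2.6 j7 1.1
 turn wz -0.000 rad then tool x 0.0013 y -0.0004 z 0.0094
```

Emit:
step_arm:
  deltas: "0 0 0.004 0 0 0 0; 0 0 0.003 0 0 0 0; 0 0 0.002 0 0 0 0; 0 0 0 0 0 0 0; 0 0 0 0 0 0 0"

```text
time_s: 3.05
position: [0.5599, 0.2528, 0.2164]
tool_rot: [-0.0, 0.04, 0.999, -0.0]
contact_force: [-1.7, 0.1, -0.1]
width: -0.0001
grip_force: 0.0
```

Emit:
step_arm:
  deltas: "0 0 0.0015 0 0 0 0; 0 0 0 0 0 0 0; 0 0 0 0 0 0 0"

```text
time_s: 3.3
position: [0.5604, 0.253, 0.2161]
tool_rot: [0.001, 0.04, 0.999, 0.0]
contact_force: [-2.0, -1.0, 6.6]
width: 0.0001
grip_force: 3.3
```

Emit:
step_arm:
  deltas: "0 0 0.0005 0 0 0 0; 0.004 0 0 0 0 0 0; 0.006 0 0 0 0 0 0; 0.006 0 0 0 0 0 0; 0.006 0 0 0 0 0 0; 0.006 0 0 0 0 0 0; 0.002 0 0 0 0 0 0; 0 0 0 0 0 0 0"

```text
time_s: 3.97
position: [0.5304, 0.2557, 0.216]
tool_rot: [0.001, 0.04, 0.999, 0.001]
contact_force: [-1.2, -0.5, 8.9]
width: 0.0002
grip_force: 4.3
```

```bash
cat >> h.py <<'E'
def plate(s):   # visible light-grey plate hull near rack, on plane z=.0425
    im=s["img"];hsv=cv2.cvtColor(im,cv2.COLOR_RGB2HSV)
    return hsv
E
python3 - <<'E'
from h import *
o,p,R=state();print(p.round(4),o["contact_force"])
o=[vision.snapshot(n)["img"] for n in("scene","top")]
cv2.imwrite("pics/b.png",cv2.resize(np.hstack([o[0][140:260,190:340],o[1][200:320,180:330]]),None,fx=2.6,fy=2.6,interpolation=cv2.INTER_CUBIC)[:,:,::-1])
E
```

```text
[0.5304 0.2557 0.216 ] [-1.18715955 -0.4701475   8.87875412]
```

View pics/b.png

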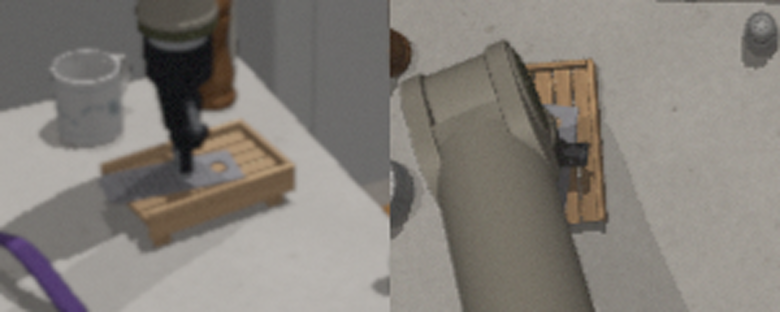

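The plate follows the fingertips: in the scene half its hole is now at about (218,167) and its lead end overhangs at (105,182). I'll drag it further.

Emit:
step_arm:
  deltas: "0.004 0 0 0 0 0 0; 0.006 0 0 0 0 0 0; 0.006 0 0 0 0 0 0; 0.006 0 0 0 0 0 0; 0.006 0 0 0 0 0 0; 0.003 0 0 0 0 0 0; 0 0 0 0 0 0 0; 0 0 -0.01 0 0 0 0; 0 0 -0.03 0 0 0 0; 0 0 -0.04 0 0 0 0.085; -0.03 0.03 -0.04 0 0 0 0.085; 0 0.04 -0.04 0 0 0 0.085"

```text
time_s: 5.07
position: [0.5276, 0.3029, 0.3554]
tool_rot: [0.001, 0.044, 0.999, -0.001]
contact_force: [1.6, -0.3, -0.2]
width: 0.0356
grip_force: 0.0
```

```bash
python3 - <<'E'
from h import *
o,p,R=state();print(p.round(4),o["contact_force"])
s=vision.snapshot("scene");o=[s["img"],vision.snapshot("top")["img"]]
hsv=cv2.cvtColor(o[0],cv2.COLOR_RGB2HSV)
cv2.imwrite("pics/c.png",cv2.resize(np.hstack([o[0][170:250,210:320],o[1][220:300,190:300]]),None,fx=3.6,fy=3.6,interpolation=cv2.INTER_CUBIC)[:,:,::-1])
E
```

```text
[0.5276 0.3029 0.3554] [ 1.56276409 -0.30850326 -0.16476385]
```

View pics/c.png

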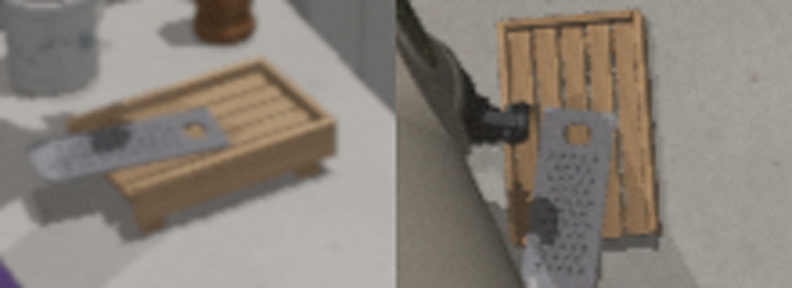

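The plate overhangs the open edge. In the top image its hole is at about (240.3,256.7) and its tail corners at about (231,250) and (251.5,252).

```bash
python3 - <<'E'
from h import *
s=vision.snapshot("top");sc=vision.snapshot("scene")
cv=lambda q:(np.array(q,float)-[396,0])/3.6+[190,220]
f=lambda q:ray(s,cv(q),.0425)
P=f([[577,132],[543,108],[617,116],[525,245],[595,285]]);print(P.round(4))
for a,b in((1,3),(2,4)):
    d=P[a]-P[b];print(np.degrees(np.arctan2(d[1],d[0])))
d=P[1]-P[2];print(np.degrees(np.arctan2(d[1],d[0]))-90)
# precise: grey mask inside wood background: fit right & left edges in top, lead in scene
hsv=cv2.cvtColor(s["img"],cv2.COLOR_RGB2HSV)
m=cv2.inRange(hsv,(0,0,80),(179,60,255))
rows=range(254,282)
L=[];Rr=[]
for y in rows:
    xs=np.where(m[y,225:262]>0)[0]+225
    if len(xs): 
        # run containing 245
        x=246
        while m[y,x+1]>0 and x<262:x+=1
        Rr.append((x+.5,y))
w=ray(s,np.array(Rr),.0425);v=np.polyfit(w[:,0],w[:,1],1);print("right edge",np.degrees(np.arctan(v[0])),(w[:,1]-np.polyval(v,w[:,0])).std(), w[[0,-1]])
q=np.array([[30,150],[50,180]])/3.6+[210,170];print("lead corner scene",ray(sc,q,.0425))
E
```

```text
[[0.5424 0.2545]
 [0.5618 0.2836]
 [0.5565 0.2219]
 [0.4481 0.2929]
 [0.4166 0.2341]]
-4.6727087226455986
-4.952566881934517
-4.958761966929444
right edge -5.205129509763493 0.0013444334060225705 [[0.55111758 0.22139281]
 [0.47024293 0.22984207]]
lead corner scene [[0.41506843 0.28589873]
 [0.41448726 0.23875096]]
```

```bash
python3 - <<'E'
from h import *
goto(.4248,.2646,.190,175.1)
E
```

```text
tcp [0.5244 0.3078 0.3535] xang 175.5 tilt [ 0.001  0.001 -1.   ] F [ 0.2 -0.8 -1. ] t 5.3 j7 0.97
 turn wz 0.007 rad then tool x 0.0956 y -0.0515 z 0.1635
```

Emit:
step_arm:
  deltas: "0.024 -0.013 0 0 0 0.007 0.085; 0.024 -0.013 0 0 0 0 0.085; 0.024 -0.013 0 0 0 0 0.085; 0.024 -0.0125 0 0 0 0 0.085; 0 0 0.03 0 0 0 0.085; 0 0 0.03 0 0 0 0.085; 0 0 0.02 0 0 0 0.085; 0 0 0 0 0 0 0.085; 0 0 0 0 0 0 0.085"

```text
time_s: 6.02
position: [0.424, 0.2625, 0.2714]
tool_rot: [-0.002, 0.044, 0.999, -0.001]
contact_force: [-0.2, 0.3, 0.4]
width: 0.0849
grip_force: 0.0
```

```bash
python3 - <<'E'
from h import *
goto(.4248,.2646,.190,175.1)
E
```

```text
tcp [0.424  0.2625 0.2714] xang 174.9 tilt [-0.003 -0.003 -1.   ] F [-0.2  0.3  0.4] t 6.0 j7 0.9
 turn wz -0.003 rad then tool x -0.0006 y 0.0021 z 0.0814
```

Emit:
step_arm:
  deltas: "0 0.002 0.025 0 0 0 0.085; 0 0 0.02 0 0 0 0.085; 0 0 0.015 0 0 0 0.085; 0 0 0.012 0 0 0 0.085; 0 0 0.006 0 0 0 0.085; 0 0 0.0035 0 0 0 0.085; 0 0 0 0 0 0 0.085; 0 0 0 0 0 0 0.085"

```text
time_s: 6.68
position: [0.4252, 0.2659, 0.1921]
tool_rot: [0.0, 0.044, 0.999, 0.0]
contact_force: [0.4, -0.0, 0.7]
width: 0.0853
grip_force: 0.0
```

Emit:
step_arm:
  deltas: "0 0 0 0 0 0 0.05; 0 0 0 0 0 0 0.05; 0 0 0 0 0 0 0.05; 0 0 0 0 0 0 0.05; 0 0 0 0 0 0 0.05; 0 0 0 0 0 0 0.05; 0 0 0 0 0 0 0.05"
  newtons: 60

```text
time_s: 7.27
position: [0.4251, 0.2659, 0.1919]
tool_rot: [0.0, 0.044, 0.999, 0.0]
contact_force: [-1.2, -0.4, 5.5]
width: 0.0579
grip_force: 62.5
```

Emit:
step_arm:
  deltas: "0 0 -0.004 0 0 0 0.05; 0 0 -0.01 0 0 0 0.05; 0 0 -0.015 0 0 0 0.05; 0 0 -0.02 0 0 0 0.05; 0 0 -0.02 0 0 0 0.05; 0 0 -0.02 0 0 0 0.05; 0 0 -0.02 0 0 0 0.05; 0 0 -0.02 0 0 0 0.05; 0 0 -0.02 0 0 0 0.05; 0 0 0 0 0 0 0.05; 0 0 0 0 0 0 0.05"

```text
time_s: 8.18
position: [0.4249, 0.2657, 0.3413]
tool_rot: [0.001, 0.044, 0.999, 0.001]
contact_force: [0.5, -0.7, -2.4]
width: 0.0576
grip_force: 64.3
```

```bash
python3 - <<'E'
from h import *
goto(.4248,.2646,.190,175.1)
o=[vision.snapshot(n)["img"] for n in("scene","top")]
b=cv2.resize(o[0][290:360,310:390],None,fx=5,fy=5,interpolation=cv2.INTER_CUBIC)
a=np.hstack([o[0][110:250,170:320],o[1][180:320,180:330]])
a=cv2.resize(a,(800,373));b=cv2.resize(o[0][290:350,310:450],(480,206),interpolation=cv2.INTER_CUBIC)
c=np.zeros((580,800,3),np.uint8);c[:373]=a;c[373:579,:480]=b
cv2.imwrite("pics/d.png",c[:,:,::-1])
E
```

```text
tcp [0.4249 0.2657 0.3413] xang 175.0 tilt [ 0.002  0.002 -1.   ] F [ 0.5 -0.7 -2.4] t 8.2 j7 0.89
 turn wz -0.002 rad then tool x -0.0000 y -0.0011 z 0.1513
```

View pics/d.png

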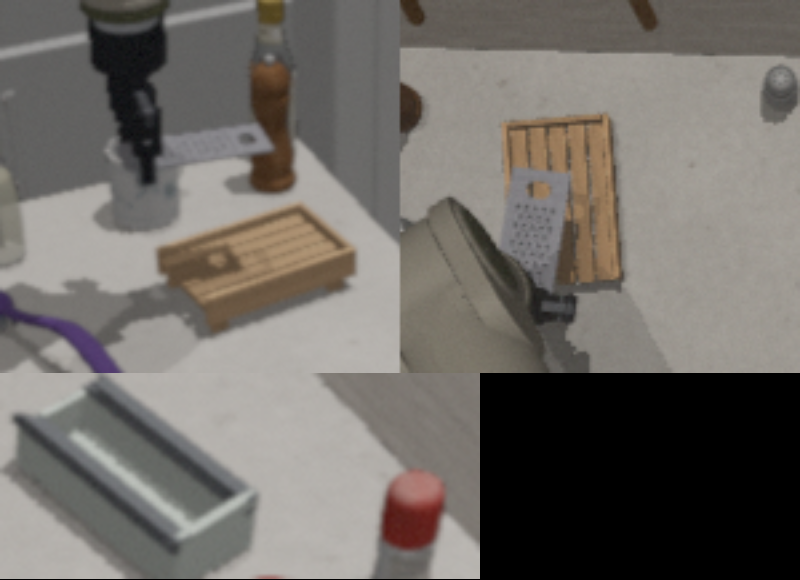

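The plate is held level at its lead end. The lower crop shows the box's far-left end with a low wall, which is the mouth, and its near-right end with a full-height wall. Now I'll find the box's lengthwise position.

```bash
python3 - <<'E'
from h import *
s=vision.snapshot("top")
g=cv2.cvtColor(s["img"],cv2.COLOR_RGB2GRAY)
def proj(X):
    c=np.array(s["R"])@X+s["t"];return s["fx"]*c[0]/c[2]+s["cx"],s["fy"]*c[1]/c[2]+s["cy"]
a=np.radians(-77.3);u=np.array([np.cos(a),np.sin(a)]);v=np.array([-u[1],u[0]]);C=np.array([.5333,-.258])
for z in(.0535,.04):
  for off in(-.031,-.01,.01,.031):
    print(z,off)
    for rng in(range(-96,-56,3),range(60,98,3)):
        o=[]
        for x in rng:
            p=C+u*x/1000+v*off;px=proj(np.array([*p,z]))
            o.append("%d:%d"%(x,cv2.getRectSubPix(g,(1,1),px)[0,0]))
        print("  "," ".join(o))
E
```

```text
0.0535 -0.031
   -96:155 -93:152 -90:120 -87:100 -84:85 -81:84 -78:90 -75:92 -72:92 -69:89 -66:99 -63:108 -60:109 -57:107
   60:106 63:105 66:105 69:106 72:106 75:105 78:105 81:156 84:149 87:148 90:153 93:151 96:154
0.0535 -0.01
   -96:154 -93:149 -90:124 -87:96 -84:84 -81:107 -78:166 -75:177 -72:180 -69:182 -66:181 -63:180 -60:180 -57:179
   60:156 63:121 66:98 69:81 72:75 75:76 78:109 81:167 84:169 87:153 90:152 93:152 96:154
0.0535 0.01
   -96:153 -93:157 -90:122 -87:98 -84:86 -81:91 -78:156 -75:161 -72:170 -69:178 -66:181 -63:178 -60:181 -57:181
   60:138 63:115 66:98 69:81 72:76 75:75 78:129 81:166 84:163 87:154 90:154 93:155 96:156
0.0535 0.031
   -96:155 -93:155 -90:154 -87:138 -84:105 -81:87 -78:84 -75:74 -72:72 -69:77 -66:83 -63:101 -60:107 -57:109
   60:104 63:106 66:105 69:103 72:99 75:104 78:114 81:146 84:143 87:143 90:153 93:156 96:157
0.04 -0.031
   -96:153 -93:154 -90:141 -87:112 -84:94 -81:84 -78:85 -75:91 -72:92 -69:92 -66:90 -63:103 -60:109 -57:109
   60:106 63:106 66:105 69:104 72:106 75:104 78:105 81:105 84:146 87:151 90:148 93:151 96:151
0.04 -0.01
   -96:154 -93:155 -90:148 -87:116 -84:92 -81:82 -78:137 -75:171 -72:177 -69:180 -66:182 -63:180 -60:180 -57:180
   60:179 63:160 66:124 69:101 72:83 75:75 78:75 81:97 84:164 87:174 90:149 93:150 96:151
0.04 0.01
   -96:154 -93:155 -90:144 -87:112 -84:93 -81:85 -78:108 -75:163 -72:166 -69:176 -66:179 -63:181 -60:179 -57:182
   60:179 63:149 66:120 69:100 72:84 75:76 78:74 81:118 84:160 87:167 90:157 93:154 96:155
0.04 0.031
   -96:155 -93:154 -90:153 -87:153 -84:119 -81:88 -78:86 -75:85 -72:76 -69:77 -66:74 -63:87 -60:102 -57:107
   60:103 63:104 66:106 69:106 72:104 75:101 78:103 81:110 84:146 87:147 90:134 93:149 96:156
```

Emit:
step_arm:
  deltas: "0 0 0 0 0 -0.1 0.05; 0 0 0 0 0 -0.1 0.05; 0 -0.01 0 0 0 -0.11 0.05; -0.005 -0.02 0 0 0 0 0.05; -0.01 -0.03 0 0 0 0 0.05; -0.01 -0.035 0 0 0 0 0.05; -0.005 -0.035 0 0 0 0 0.05; 0 -0.035 0 0 0 0 0.05; 0 -0.035 0 0 0 0 0.05; 0.005 -0.035 0 0 0 0 0.05; 0.01 -0.035 0 0 0 0 0.05; 0.01 -0.035 0 0 0 0 0.05"

```text
time_s: 9.33
position: [0.4952, -0.0325, 0.3388]
tool_rot: [-0.001, -0.111, 0.994, -0.0]
contact_force: [0.9, 0.2, -1.7]
width: 0.0577
grip_force: 64.3
```

Emit:
step_arm:
  deltas: "0.01 -0.035 0 0 0 0 0.05; 0.015 -0.035 0 0 0 0 0.05; 0.015 -0.035 0 0 0 0 0.05; 0.015 -0.035 0 0 0 0 0.05; 0.01 -0.03 0 0 0 0 0.05; 0.01 -0.025 0 0 0 0 0.05; 0 -0.02 0.02 0 0 0 0.05; 0 0 0.03 0 0 0 0.05; 0 0 0 0 0 0 0.05; 0 0 0 0 0 0 0.05"

```text
time_s: 10.17
position: [0.4691, -0.2564, 0.288]
tool_rot: [-0.003, -0.111, 0.994, 0.001]
contact_force: [-0.4, -0.0, -1.4]
width: 0.0576
grip_force: 64.9
```

```bash
python3 - <<'E'
from h import *
goto(.4749,-.2750,.207,192.8)
s=vision.snapshot("top")
# plate: find hole/tail corners
im=s["img"];p=im[215:300,360:450]
o=cv2.resize(np.hstack([p,vision.snapshot("scene")["img"][255:340,300:390]]),None,fx=4.4,fy=4.4,interpolation=cv2.INTER_CUBIC)
cv2.imwrite("pics/e.png",o[:,:,::-1])
E
```

```text
tcp [ 0.4691 -0.2564  0.288 ] xang -167.3 tilt [-0.006  0.002 -1.   ] F [-0.4 -0.  -1.4] t 10.2 j7 2.39
 turn wz -0.001 rad then tool x -0.0015 y -0.0194 z 0.0810
```

View pics/e.png

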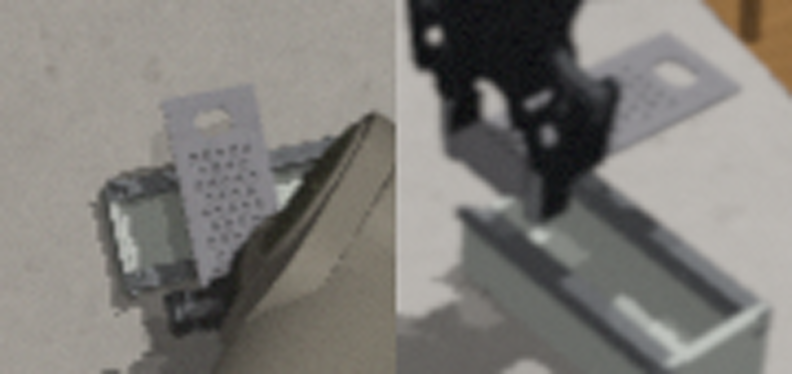

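The plate hangs across the box with its hole at the far (+x) side. I'll lower it onto the lips.

Emit:
step_arm:
  deltas: "-0.001 -0.01 0.01 0 0 0 0.05; 0 -0.0095 0.015 0 0 0 0.05; 0 0 0.015 0 0 0 0.05; 0 0 0.015 0 0 0 0.05; 0 0 0.01 0 0 0 0.05; 0 0 0.006 0 0 0 0.05; 0 0 0.003 0 0 0 0.05; 0 0 0.002 0 0 0 0.05; 0 0 0 0 0 0 0.05; 0 0 0 0 0 0 0.05"

```text
time_s: 11.1
position: [0.4756, -0.276, 0.2148]
tool_rot: [0.0, -0.111, 0.994, -0.0]
contact_force: [-0.2, -0.7, -1.3]
width: 0.0576
grip_force: 64.9
```

Emit:
step_arm:
  deltas: "0 0 0.002 0 0 0 0.05; 0 0 0.002 0 0 0 0.05; 0 0 0 0 0 0 0.05; 0 0 0 0 0 0 0.05"

```text
time_s: 11.43
position: [0.4752, -0.2759, 0.21]
tool_rot: [-0.0, -0.111, 0.994, 0.0]
contact_force: [0.6, 0.6, -1.6]
width: 0.0575
grip_force: 64.9
```

Emit:
step_arm:
  deltas: "0 0 0.002 0 0 0 0.05; 0 0 0.001 0 0 0 0.05; 0 0 0 0 0 0 0.05; 0 0 0 0 0 0 0.05"

```text
time_s: 11.77
position: [0.4753, -0.2759, 0.2071]
tool_rot: [-0.0, -0.111, 0.994, -0.0]
contact_force: [-0.5, -0.4, -0.8]
width: 0.0579
grip_force: 64.9
```

Emit:
step_arm:
  deltas: "0 0 0.0015 0 0 0 0.05; 0 0 0 0 0 0 0.05; 0 0 0 0 0 0 0.05"

```text
time_s: 12.02
position: [0.4754, -0.276, 0.2059]
tool_rot: [0.0, -0.111, 0.994, -0.0]
contact_force: [-0.9, 0.9, 4.1]
width: 0.0578
grip_force: 65.2
```

Emit:
step_arm:
  deltas: "0 0 0 0 0 0 0.085; 0 0 0 0 0 0 0.085; 0 0 0 0 0 0 0.085; 0 0 0 0 0 0 0.085; 0 0 -0.02 0 0 0 0.085; 0 0 -0.03 0 0 0 0.085; 0 0 -0.03 0 0 0 0.085; 0 0 0 0 0 0.12 0.085; -0.03 0 0 0 0 0 0.085; -0.04 0 0 0 0 0 0.085; -0.04 0 0 0 0 0 0.085; -0.018 0.015 0 0 0 0 0.085"

```text
time_s: 13.02
position: [0.6045, -0.248, 0.285]
tool_rot: [0.001, -0.051, 0.999, -0.001]
contact_force: [-0.8, 0.0, -0.3]
width: 0.0849
grip_force: 0.0
```

Emit:
step_arm:
  deltas: "0 0 0 0 0 0.12 0.085; 0 0 0 0 0 0.12 0.085; 0 0 0 0 0 0.12 0.085; 0 0 0 0 0 0.12 0.085; 0 0 0 0 0 0.12 0.085; 0 0 0 0 0 0.12 0.085; 0 0 0 0 0 0.12 0.085; 0 0 0 0 0 0.12 0.085; 0 0 0 0 0 0.12 0.085; 0 0 0 0 0 0.12 0.085; 0 0 0 0 0 0.12 0.085; 0 0 0 0 0 0.12 0.085"

```text
time_s: 14.02
position: [0.6011, -0.2478, 0.2854]
tool_rot: [-0.0, 0.622, 0.783, -0.0]
contact_force: [0.2, 0.4, -0.1]
width: 0.0849
grip_force: 0.0
```

Emit:
step_arm:
  deltas: "0 0 0 0 0 0.12 0.085; 0 0 0 0 0 0.12 0.085; 0 0 0 0 0 0.12 0.085; 0 0 0 0 0 0.12 0.085; 0 0 0 0 0 0.12 0.085; 0 0 0 0 0 0.12 0.085; 0 0 0 0 0 0.12 0.085; 0 0 0 0 0 0.12 0.085; 0 0 0 0 0 0.12 0.085; 0 0 0 0 0 0.12 0.085; 0 0 0 0 0 0.12 0.085; 0 0 0 0 0 0.12 0.085"

```text
time_s: 15.02
position: [0.6012, -0.2477, 0.2853]
tool_rot: [-0.0, 0.984, 0.178, -0.0]
contact_force: [0.5, -0.3, 0.9]
width: 0.0849
grip_force: 0.0
```

```bash
python3 - <<'E'
from h import *
goto(.6009,-.2475,.2054,12.8)
s=vision.snapshot("top");p=s["img"][215:300,360:450]
o=cv2.resize(np.hstack([p,vision.snapshot("scene")["img"][255:340,300:390]]),None,fx=4.4,fy=4.4,interpolation=cv2.INTER_CUBIC)
cv2.imwrite("pics/f.png",o[:,:,::-1])
E
```

```text
tcp [ 0.6012 -0.2477  0.2853] xang 20.5 tilt [-0.  0. -1.] F [ 0.5 -0.3  0.9] t 15.0 j7 -0.36
 turn wz 0.135 rad then tool x -0.0002 y -0.0002 z 0.0799
```

View pics/f.png

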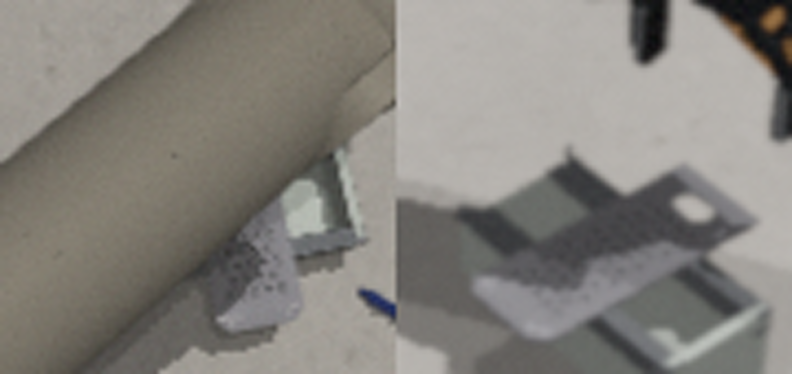

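The plate rests squarely across the lips. In the scene image its hole is at about (367.7,302). In the top image the middle of its lead edge is at about (419,289).

```bash
python3 - <<'E'
from h import *
s=vision.snapshot("top");c=vision.snapshot("scene")
print("lead",ray(s,[418.9,289.1],.056),"expect .4585 -.2799; hole",ray(c,[367.7,302],.056),"expect",.5346+.057*.9752,-.2626+.057*.2215)
E
```

```text
lead [[ 0.45617426 -0.27708602]] expect .4585 -.2799; hole [[ 0.59325285 -0.25193321]] expect 0.5901864 -0.2499745
```

Emit:
step_arm:
  deltas: "0 0 0 0 0 0.07 0.085; 0 0 0 0 0 0.065 0.085; 0 0 0.01 0 0 0 0.085; 0 0 0.02 0 0 0 0.085; 0 0 0.015 0 0 0 0.085; 0 0 0 0 0 0 0.085"

```text
time_s: 15.72
position: [0.6003, -0.2469, 0.2364]
tool_rot: [-0.002, 0.993, 0.116, -0.002]
contact_force: [-0.3, 0.6, 0.9]
width: 0.085
grip_force: 0.0
```

Emit:
step_arm:
  deltas: "0 0 0.01 0 0 0 0.085; 0 0 0.01 0 0 0 0.085; 0 0 0.006 0 0 0 0.085; 0 0 0.004 0 0 0 0.085; 0 0 0 0 0 0 0.085; 0 0 0 0 0 0 0.085"

```text
time_s: 16.22
position: [0.6011, -0.248, 0.2107]
tool_rot: [0.0, 0.993, 0.114, -0.0]
contact_force: [0.5, 0.0, 1.1]
width: 0.0851
grip_force: 0.0
```

Emit:
step_arm:
  deltas: "0 0 0 0 0 0 0.05; 0 0 0 0 0 0 0.05; 0 0 0 0 0 0 0.05; 0 0 0 0 0 0 0.05; 0 0 0 0 0 0 0.05; 0 0 0 0 0 0 0.05; 0 0 0 0 0 0 0.05"
  newtons: 60

```text
time_s: 16.8
position: [0.6013, -0.248, 0.211]
tool_rot: [0.0, 0.993, 0.114, 0.0]
contact_force: [-0.5, 0.5, 4.5]
width: 0.057
grip_force: 62.9
```

Emit:
step_arm:
  deltas: "0 0 -0.003 0 0 0 0.05; 0 0 -0.008 0 0 0 0.05; 0 0 -0.015 0 0 0 0.05; 0 0 -0.02 0 0 0 0.05; 0 0 -0.025 0 0 0 0.05; 0 0 -0.025 0 0 0 0.05; 0 0 -0.01 0 0 0 0.05; 0 0 0 0 0 0 0.05"

```text
time_s: 17.47
position: [0.6013, -0.2487, 0.3201]
tool_rot: [0.001, 0.993, 0.114, 0.002]
contact_force: [-0.0, 0.1, -1.9]
width: 0.0574
grip_force: 64.1
```

Emit:
step_arm:
  deltas: "-0.004 -0.015 0 0 0 0 0.05; -0.007 -0.025 0 0 0 0 0.05; -0.008 -0.03 0 0 0 0 0.05; -0.008 -0.03 0 0 0 0 0.05; -0.008 -0.03 0 0 0 0 0.05; -0.008 -0.03 0 0 0 0 0.05; -0.008 -0.03 0 0 0 0 0.05; -0.008 -0.03 0 0 0 0 0.05; -0.005 -0.02 0 0 0 0 0.05; -0.003 -0.015 0 0 0 0 0.05; 0 0 0 0 0 -0.11 0.05; 0 0 0 0 0 -0.12 0.05"

```text
time_s: 18.47
position: [0.4772, -0.0128, 0.3152]
tool_rot: [-0.0, 0.973, 0.231, -0.001]
contact_force: [0.4, 0.0, -1.8]
width: 0.0569
grip_force: 64.3
```

Emit:
step_arm:
  deltas: "0 0 0 0 0 -0.12 0.05; 0 0 0 0 0 -0.12 0.05; 0 0 0 0 0 -0.12 0.05; 0 0 0 0 0 -0.12 0.05; 0 0 0 0 0 -0.12 0.05; 0 0 0 0 0 -0.12 0.05; 0 0 0 0 0 -0.12 0.05; 0 0 0 0 0 -0.12 0.05; 0 0 0 0 0 -0.12 0.05; 0 0 0 0 0 -0.12 0.05; 0 0 0 0 0 -0.1 0.05; 0 0 0 0 0 0 0.05"

```text
time_s: 19.47
position: [0.4773, -0.0146, 0.3157]
tool_rot: [-0.001, 0.636, 0.772, -0.0]
contact_force: [0.7, 0.8, -1.7]
width: 0.0572
grip_force: 64.3
```

```bash
python3 - <<'E'
from h import *
goto(.478,-.0146,.21,102.8)
o=[vision.snapshot(n)["img"] for n in("scene","top")]
for n,i in zip("st",o): cv2.imwrite(f"pics/g_{n}.png",i[:,:,::-1])
a=cv2.resize(o[0][210:350,240:390],(400,373),interpolation=cv2.INTER_CUBIC);b=cv2.resize(o[1][200:310,300:450],(400,293),interpolation=cv2.INTER_CUBIC)
c=np.zeros((373,800,3),np.uint8);c[:,:400]=a;c[:293,400:]=b;cv2.imwrite("pics/g.png",c[:,:,::-1])
E
```

```text
tcp [ 0.4773 -0.0146  0.3157] xang 101.1 tilt [-0.002  0.    -1.   ] F [ 0.7  0.8 -1.7] t 19.5 j7 0.4
 turn wz -0.030 rad then tool x -0.0002 y 0.0006 z 0.1057
```

Emit:
step_arm:
  deltas: "0.002 0 0.015 0 0 -0.03 0.05; 0.002 0 0.02 0 0 0 0.05; 0 0 0.025 0 0 0 0.05; 0 0 0.02 0 0 0 0.05; 0 0 0.015 0 0 0 0.05; 0 0 0.01 0 -0.027 0 0.05; 0 0 0 0 0 0 0.05; 0 0 0 0 0 0 0.05"

```text
time_s: 20.23
position: [0.4768, -0.0107, 0.2111]
tool_rot: [0.01, 0.627, 0.779, -0.009]
contact_force: [-0.6, -0.7, -2.3]
width: 0.0573
grip_force: 64.3
```

```bash
python3 - <<'E'
from h import *
goto(.478,-.0146,.2027,102.8)
o=[vision.snapshot(n)["img"] for n in("scene","top")]
a=cv2.resize(o[0][250:340,290:390],(600,540),interpolation=cv2.INTER_CUBIC)
b=cv2.resize(o[1][230:290,350:400],(200,240),interpolation=cv2.INTER_CUBIC)
c=np.zeros((540,800,3),np.uint8);c[:,:600]=a;c[:240,600:]=b;cv2.imwrite("pics/g.png",c[:,:,::-1])
E
```

```text
tcp [ 0.4768 -0.0107  0.2111] xang 102.4 tilt [ 0.004 -0.027 -1.   ] F [-0.6 -0.7 -2.3] t 20.2 j7 0.56
 turn wz -0.007 rad then tool x -0.0040 y 0.0003 z 0.0084
```

View pics/g.png

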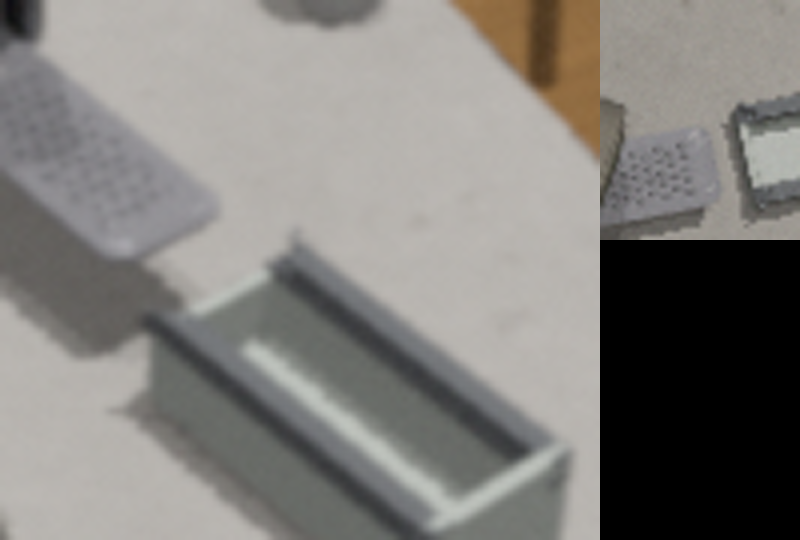

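The lead end faces the mouth. In the top image the lead edge's middle is at about (379,271.5) and the mouth's at about (385.5,271.5). In the scene image the lead middle is at about (318.7,289.2). I'll check height and lateral offset.

```bash
cat >> h.py <<'E'
a_=np.radians(-77.2);U=np.array([np.cos(a_),np.sin(a_)]);V=np.array([-U[1],U[0]]);C0=np.array([.5341,-.2616])
def box(p): p=np.atleast_2d(p)-C0;return np.c_[p@U,p@V]*1000
E
python3 - <<'E'
from h import *
s=vision.snapshot("top");c=vision.snapshot("scene")
def line(s,px):
    d=np.array([(px[0]-s["cx"])/s["fx"],(px[1]-s["cy"])/s["fy"],1])@np.array(s["R"]);return -np.array(s["R"]).T@s["t"],d/np.linalg.norm(d)
def tri(p,q):
    a,d=line(s,p);b,e=line(c,q);k=np.linalg.lstsq(np.c_[d,-e],b-a,rcond=None)[0];return (a+k[0]*d+b+k[1]*e)/2,np.linalg.norm(a+k[0]*d-b-k[1]*e)
print("lead tri",tri((379,271.5),(318.7,289.2)),"mouthwall tri z~.04",tri((385.3,271.5),((232/6+290),290/6+250)))
hsv=cv2.cvtColor(s["img"],cv2.COLOR_RGB2HSV).astype(int);
for x in range(360,378,4): print(x,[tuple(v) for v in hsv[255:290:1,x][:, [0,1,2]].tolist()][5:33:3])
# gradient edges at columns
g=cv2.GaussianBlur(cv2.cvtColor(s["img"],cv2.COLOR_RGB2GRAY),(3,3),0).astype(float)
b=(s["img"][...,2].astype(float)-s["img"][...,0]);m=(cv2.GaussianBlur(b,(3,3),0)>0)
m=m.astype(np.uint8)*255
for x in range(356,382,2):
    ys=np.where(m[255:292,x]>0)[0]+255
    if len(ys): print(x,ys.min(),ys.max(),box(ray(s,[[x,ys.min()-.5],[x,ys.max()+.5]],.0475)).round(1).tolist())
E
```

```text
lead tri (array([ 0.50768831, -0.15985678,  0.05663345]), np.float64(0.004515405153715305)) mouthwall tri z~.04 (array([ 0.51556397, -0.18328095,  0.04155903]), np.float64(0.01783309687566531))
360 [(16, 18, 154), (23, 13, 155), (150, 7, 139), (130, 7, 106), (128, 8, 129), (144, 10, 130), (140, 11, 138), (150, 4, 134), (0, 5, 113), (21, 18, 98)]
364 [(16, 18, 158), (150, 4, 144), (143, 8, 127), (135, 4, 115), (132, 10, 122), (120, 6, 130), (90, 2, 119), (132, 9, 135), (20, 17, 90), (13, 17, 103)]
368 [(21, 16, 155), (150, 4, 141), (135, 7, 137), (135, 8, 133), (135, 4, 137), (120, 4, 136), (135, 8, 132), (150, 4, 135), (19, 23, 87), (26, 16, 111)]
372 [(15, 19, 160), (143, 7, 147), (143, 7, 139), (128, 7, 137), (140, 6, 124), (150, 4, 120), (140, 7, 107), (120, 4, 133), (15, 20, 101), (18, 16, 156)]
376 [(16, 18, 159), (165, 3, 153), (130, 5, 140), (135, 7, 140), (130, 5, 140), (150, 5, 141), (160, 5, 162), (12, 10, 129), (23, 16, 145), (18, 16, 155)]
356 268 284 [[-169.8, 20.9], [-180.4, -28.5]]
358 265 283 [[-162.0, 28.5], [-173.9, -26.8]]
360 265 283 [[-156.2, 27.3], [-168.1, -28.0]]
362 264 282 [[-149.7, 29.0], [-161.7, -26.3]]
364 264 282 [[-143.8, 27.8], [-155.9, -27.5]]
366 263 281 [[-137.3, 29.5], [-149.4, -25.8]]
368 263 281 [[-131.5, 28.3], [-143.6, -27.0]]
370 263 281 [[-125.6, 27.1], [-137.8, -28.2]]
372 263 281 [[-119.8, 25.9], [-132.0, -29.4]]
374 264 281 [[-114.6, 21.8], [-126.1, -30.6]]
376 265 279 [[-109.4, 17.7], [-119.0, -26.0]]
378 271 278 [[-107.4, -1.0], [-112.6, -24.3]]
```

Emit:
step_arm:
  deltas: "0 0 0.005 0 0 0 0.05; 0 0 0.0034 0 0 0 0.05; 0 0 0 0 0 0 0.05; -0.006 0 0.0002 0 0 0 0.05; -0.006 0 0.0002 0 0 0 0.05; -0.006 0 0.0002 0 0 0 0.05; -0.006 0 0.0002 0 0 0 0.05; -0.005 0 0.0001 0 0 0 0.05; -0.005 0 0.0001 0 0 0 0.05; 0 0 0 0 0 0 0.05"

```text
time_s: 21.27
position: [0.4847, -0.0457, 0.2033]
tool_rot: [0.011, 0.627, 0.779, -0.009]
contact_force: [0.6, -0.2, -1.7]
width: 0.0571
grip_force: 64.3
```

Emit:
step_arm:
  deltas: "-0.004 0 0.0001 0 0 0 0.05; -0.004 0 0.0001 0 0 0 0.05; -0.004 0 0.0001 0 0 0 0.05; -0.004 0 0.0001 0 0 0 0.05; 0 0 0 0 0 0 0.05; 0 0 0 0 0 0 0.05"

```text
time_s: 21.77
position: [0.488, -0.0602, 0.2031]
tool_rot: [0.011, 0.626, 0.78, -0.009]
contact_force: [-0.2, 0.7, -1.6]
width: 0.0571
grip_force: 64.3
```

Emit:
step_arm:
  deltas: "-0.006 0 0.0002 0 0 0 0.05; -0.008 0 0.0002 0 0 0 0.05; -0.008 0 0.0002 0 0 0 0.05; -0.008 0 0.0002 0 0 0 0.05; -0.008 0 0.0002 0 0 0 0.05; -0.006 0 0.0002 0 0 0 0.05; -0.004 0 0.0001 0 0 0 0.05; 0 0 0 0 0 0 0.05; 0 0 0 0 0 0 0.05"

```text
time_s: 22.52
position: [0.4984, -0.1071, 0.2031]
tool_rot: [0.01, 0.626, 0.78, -0.009]
contact_force: [-0.1, 1.8, -2.1]
width: 0.0569
grip_force: 64.3
```

```bash
python3 - <<'E'
from h import *
o,p,R=state();print(p,R[:,0].round(3),o["contact_force"].round(1),"grip pt box",box((p+.155*R[:,2])[:2]), (p+.1563*R[:,2])[2])
E
```

```text
[ 0.49839998 -0.10706393  0.2030504 ] [-0.216  0.976 -0.027] [-0.1  1.8 -2.1] grip pt box [[-154.41600061   -0.64012164]] 0.046807500743698244
```

Emit:
step_arm:
  deltas: "-0.006 0 0.0002 0 0 0 0.05; -0.008 0 0.0002 0 0 0 0.05; -0.008 0 0.0002 0 0 0 0.05; -0.008 0 0.0003 0 0 0 0.05; -0.008 0 0.0003 0 0 0 0.05; -0.006 0 0.0003 0 0 0 0.05; -0.005 0 0.0002 0 0 0 0.05; -0.004 0 0.0002 0 0 0 0.05; 0 0 0 0 0 0 0.05; 0 0 0 0 0 0 0.05"

```text
time_s: 23.35
position: [0.5099, -0.1587, 0.2026]
tool_rot: [0.01, 0.626, 0.78, -0.009]
contact_force: [-0.4, -0.4, -2.4]
width: 0.0572
grip_force: 64.3
```

Emit:
step_arm:
  deltas: "0 0 0 0 0 0 0.085; 0 0 0 0 0 0 0.085; 0 0 0 0 0 0 0.085; 0 0 0 0 0 0 0.085; 0.02 0 0 0 0 0 0.085; 0.03 0 0 0 0.027 0 0.085; 0.02 0 -0.02 0 0 0 0; 0 0 -0.02 0 0 0 0; 0 0 0 0 0 0 0; 0 0 0 0 0 0 0; 0 0 0 0 0 0 0"

```text
time_s: 24.27
position: [0.4947, -0.0902, 0.2411]
tool_rot: [-0.0, 0.626, 0.78, 0.0]
contact_force: [0.1, -0.4, 0.3]
width: 0.0251
grip_force: 0.0
```

```bash
python3 - <<'E'
from h import *
o,p,R=state();print(p,R.round(3),o["contact_force"].round(1),"pt box",box((p+.155*R[:,2])[:2]))
s=vision.snapshot("top");im=s["img"];b=cv2.GaussianBlur(im[...,2].astype(float)-im[...,0],(3,3),0)
g=cv2.cvtColor(im,cv2.COLOR_RGB2GRAY)
for off in(-.02,-.01,0,.01,.02):
    o=[]
    for x in range(-125,-40,5):
        q=C0+U*x/1000+V*off;X=np.array(s["R"])@[*q,.0465]+s["t"];px=(s["fx"]*X[0]/X[2]+s["cx"],s["fy"]*X[1]/X[2]+s["cy"])
        o.append("%d:%d/%d"%(x,cv2.getRectSubPix(g,(1,1),px)[0,0],b[int(round(px[1])),int(round(px[0]))]))
    print(off," ".join(o))
E
```

```text
[ 0.49466912 -0.09024354  0.24108392] [[-0.216  0.976  0.   ]
 [ 0.976  0.216  0.   ]
 [ 0.     0.    -1.   ]] [ 0.1 -0.4  0.3] pt box [[-175.86085031   -0.4584032 ]]
-0.02 -125:107/-15 -120:100/-14 -115:111/-16 -110:123/-17 -105:122/-17 -100:123/-18 -95:121/-18 -90:120/-17 -85:105/-14 -80:85/-8 -75:116/0 -70:111/1 -65:130/1 -60:131/2 -55:115/1 -50:116/1 -45:131/2
-0.01 -125:110/-17 -120:113/-17 -115:115/-17 -110:103/-16 -105:115/-16 -100:118/-17 -95:118/-18 -90:118/-18 -85:117/-17 -80:119/-17 -75:102/-15 -70:98/-4 -65:122/0 -60:125/1 -55:112/2 -50:119/2 -45:122/0
0 -125:113/-17 -120:115/-16 -115:117/-16 -110:118/-17 -105:116/-15 -100:100/-14 -95:117/-16 -90:118/-17 -85:118/-17 -80:119/-18 -75:120/-18 -70:117/-17 -65:97/-12 -60:113/-5 -55:118/1 -50:122/1 -45:130/2
0.01 -125:113/-17 -120:115/-16 -115:117/-18 -110:120/-18 -105:127/-17 -100:121/-16 -95:84/-13 -90:103/-15 -85:119/-17 -80:119/-17 -75:119/-18 -70:119/-18 -65:121/-16 -60:109/-13 -55:88/-11 -50:108/0 -45:124/2
0.02 -125:114/-17 -120:119/-18 -115:128/-18 -110:132/-18 -105:132/-18 -100:135/-18 -95:131/-18 -90:113/-16 -85:86/-13 -80:114/-15 -75:119/-17 -70:118/-17 -65:119/-17 -60:119/-17 -55:117/-16 -50:99/-13 -45:116/-2
```

Emit:
step_arm:
  deltas: "0 0 0.015 0 0 0 0; 0 0 0.0107 0 0 0 0; -0.02 0 0 0 0 0 0; -0.02 0 0 0 0 0 0; 0 0 0 0 0 0 0; 0 0 0 0 0 0 0"

```text
time_s: 24.82
position: [0.5028, -0.1308, 0.2147]
tool_rot: [-0.0, 0.627, 0.779, -0.001]
contact_force: [0.3, 0.5, -0.2]
width: -0.0003
grip_force: 0.0
```

Emit:
step_arm:
  deltas: "-0.005 0 0 0 0 0 0; -0.005 0 0 0 0 0 0; -0.005 0 0 0 0 0 0; -0.004 0 0 0 0 0 0; -0.004 0 0 0 0 0 0; -0.004 0 0 0 0 0 0; -0.004 0 0 0 0 0 0; 0 0 0 0 0 0 0"

```text
time_s: 25.48
position: [0.5102, -0.1605, 0.2158]
tool_rot: [0.0, 0.626, 0.78, -0.0]
contact_force: [-1.0, 1.1, -0.3]
width: 0.0001
grip_force: 0.0
```

```bash
python3 - <<'E'
from h import *
o,p,R=state();print(p,o["contact_force"].round(1),"pt box",box((p+.155*R[:,2])[:2]))
E
```

```text
[ 0.51016151 -0.16049525  0.21575561] [-1.   1.1 -0.3] pt box [[-103.78359027   -0.92639206]]
```

Emit:
step_arm:
  deltas: "-0.004 0 0 0 0 0 0; -0.003 0 0 0 0 0 0; 0 0 0 0 0 0 0; 0 0 0 0 0 0 0"

```text
time_s: 25.82
position: [0.5116, -0.1667, 0.2157]
tool_rot: [0.0, 0.626, 0.78, -0.0]
contact_force: [-0.7, -0.1, -0.1]
width: 0.0002
grip_force: 0.0
```

```bash
cat >> h.py <<'E'
def prof():
    o,p,R=state();print(p,o["contact_force"].round(1),"pt box",box((p+.155*R[:,2])[:2]))
    s=vision.snapshot("top");g=cv2.cvtColor(s["img"],cv2.COLOR_RGB2GRAY)
    for off in(-.015,0,.015):
        r=[]
        for x in range(30,92,3):
            q=C0+U*x/1000+V*off;X=np.array(s["R"])@[*q,.0465]+s["t"]
            r.append("%d:%d"%(x,cv2.getRectSubPix(g,(1,1),(s["fx"]*X[0]/X[2]+s["cx"],s["fy"]*X[1]/X[2]+s["cy"]))[0,0]))
        print(off," ".join(r))
E
python3 -c "
from h import *
prof()"
```

```text
[ 0.51164012 -0.16666913  0.21566111] [-0.7 -0.1 -0.1] pt box [[-97.49861532  -0.873726  ]]
-0.015 30:97 33:105 36:113 39:125 42:128 45:130 48:129 51:131 54:132 57:132 60:135 63:134 66:125 69:101 72:80 75:103 78:159 81:171 84:158 87:152 90:154
0 30:120 33:119 36:118 39:115 42:105 45:94 48:105 51:126 54:133 57:133 60:133 63:130 66:123 69:103 72:82 75:94 78:160 81:172 84:149 87:151 90:157
0.015 30:120 33:118 36:117 39:116 42:116 45:115 48:113 51:111 54:111 57:114 60:132 63:147 66:133 69:107 72:82 75:78 78:162 81:177 84:159 87:155 90:155
```

Emit:
step_arm:
  deltas: "-0.002 0 0 0 0 0 0; -0.002 0 0 0 0 0 0; 0 0 0 0 0 0 0; 0 0 0 0 0 0 0"

```text
time_s: 26.2
position: [0.5125, -0.1705, 0.2156]
tool_rot: [0.0, 0.626, 0.78, -0.0]
contact_force: [-0.3, 0.1, 0.2]
width: 0.0002
grip_force: 0.0
```

Emit:
step_arm:
  deltas: "-0.0015 0 0 0 0 0 0; 0 0 0 0 0 0 0; 0 0 0 0 0 0 0"

```text
time_s: 26.45
position: [0.5128, -0.1719, 0.2156]
tool_rot: [0.0, 0.626, 0.78, -0.0]
contact_force: [-0.4, 0.2, -0.3]
width: 0.0002
grip_force: 0.0
```

```bash
python3 -c "
from h import *
prof()"
```

```text
[ 0.51282112 -0.17187564  0.21563204] [-0.4  0.2 -0.3] pt box [[-92.18150307  -0.88331417]]
-0.015 30:108 33:95 36:92 39:89 42:106 45:123 48:124 51:126 54:130 57:132 60:134 63:133 66:132 69:129 72:117 75:121 78:161 81:170 84:157 87:155 90:154
0 30:118 33:117 36:118 39:118 42:118 45:117 48:106 51:93 54:101 57:119 60:131 63:133 66:132 69:129 72:118 75:106 78:162 81:172 84:149 87:150 90:156
0.015 30:95 33:112 36:117 39:118 42:118 45:117 48:118 51:116 54:112 57:112 60:109 63:108 66:114 69:130 72:128 75:96 78:162 81:178 84:158 87:155 90:157
```

Nearly home. I'll keep pushing until I feel the stop.

Emit:
step_arm:
  deltas: "-0.001 0 0 0 0 0 0; 0 0 0 0 0 0 0; 0 0 0 0 0 0 0"

```text
time_s: 26.75
position: [0.5131, -0.1726, 0.2156]
tool_rot: [-0.0, 0.626, 0.78, 0.0]
contact_force: [-0.3, 0.4, -0.3]
width: 0.0001
grip_force: 0.6
```

Emit:
step_arm:
  deltas: "-0.001 0 0 0 0 0 0; 0 0 0 0 0 0 0; 0 0 0 0 0 0 0"

```text
time_s: 27.0
position: [0.5132, -0.173, 0.2154]
tool_rot: [-0.001, 0.626, 0.78, 0.0]
contact_force: [-1.9, 4.6, 2.6]
width: -0.0001
grip_force: 2.6
```

Emit:
step_arm:
  deltas: "-0.001 0 0 0 0 0 0; 0 0 0 0 0 0 0; 0 0 0 0 0 0 0"

```text
time_s: 27.25
position: [0.5134, -0.1733, 0.2153]
tool_rot: [-0.001, 0.625, 0.78, 0.001]
contact_force: [-2.9, 8.2, 4.5]
width: -0.0002
grip_force: 4.0
```

Emit:
step_arm:
  deltas: "-0.0015 0 0 0 0 0 0; 0 0 0 0 0 0 0; 0 0 0 0 0 0 0"

```text
time_s: 27.5
position: [0.5137, -0.1737, 0.2151]
tool_rot: [-0.002, 0.625, 0.781, 0.001]
contact_force: [-3.2, 11.9, 5.3]
width: 0.0
grip_force: 6.1
```

```bash
python3 -c "
from h import *
prof()"
```

```text
[ 0.51370727 -0.1737324   0.21509052] [-3.2 11.9  5.3] pt box [[-91.00647511  -0.61288203]]
-0.015 30:120 33:110 36:94 39:83 42:103 45:123 48:130 51:128 54:130 57:132 60:133 63:136 66:138 69:136 72:124 75:125 78:163 81:171 84:157 87:152 90:153
0 30:118 33:117 36:117 39:119 42:120 45:120 48:119 51:114 54:106 57:103 60:117 63:129 66:133 69:131 72:119 75:105 78:162 81:174 84:150 87:151 90:156
0.015 30:86 33:93 36:110 39:117 42:118 45:118 48:118 51:117 54:115 57:114 60:112 63:110 66:110 69:108 72:120 75:98 78:161 81:179 84:160 87:156 90:155
```

Emit:
step_arm:
  deltas: "0.01 0 0 0 0 0 0; 0.03 0 0 0 0 0 0; 0.03 0 -0.03 0 0 0 0; 0.02 0 -0.04 0 0 0 0; 0 0 -0.04 0 0 0 0; 0.035 0 -0.03 0 0 0 0; 0.04 0 0 0 0 0 0.04; 0.04 0 0 0 0 0 0.04; 0.04 0 0 0 0 0 0.04; 0.04 0 0 0 0 0 0.04; 0.02 0 0 0 0 0 0.04; 0 0 0 0 0 0 0.04"

```text
time_s: 28.55
position: [0.4477, 0.1218, 0.3493]
tool_rot: [-0.0, 0.623, 0.782, 0.001]
contact_force: [-0.1, 0.0, 0.4]
width: 0.0398
grip_force: 0.0
```

```bash
python3 - <<'E'
from h import *
prof()
s=vision.snapshot("top");g=cv2.cvtColor(s["img"],cv2.COLOR_RGB2GRAY);hsv=cv2.cvtColor(s["img"],cv2.COLOR_RGB2HSV)
for off in(-.02,0,.02):
    r=[]
    for x in range(-100,-40,3):
        q=C0+U*x/1000+V*off;X=np.array(s["R"])@[*q,.0465]+s["t"]
        r.append("%d:%d"%(x,cv2.getRectSubPix(g,(1,1),(s["fx"]*X[0]/X[2]+s["cx"],s["fy"]*X[1]/X[2]+s["cy"]))[0,0]))
    print(off," ".join(r))
cc=vision.snapshot("scene");g=cv2.cvtColor(cc["img"],cv2.COLOR_RGB2GRAY)
for off in(-.02,0,.02):
    r=[]
    for x in range(-100,-40,3):
        q=C0+U*x/1000+V*off;X=np.array(cc["R"])@[*q,.0465]+cc["t"]
        r.append("%d:%d"%(x,cv2.getRectSubPix(g,(1,1),(cc["fx"]*X[0]/X[2]+cc["cx"],cc["fy"]*X[1]/X[2]+cc["cy"]))[0,0]))
    print("sc",off," ".join(r))
cv2.imwrite("pics/t2.png",s["img"][:,:,::-1])
a=cv2.imread("pics/top0.png")
for n,(x,y) in dict(mug=(171,272),salt=(323,213),jA=(466,226),jB=(484,271)).items():
    print(n,np.abs(a[y-15:y+16,x-15:x+16].astype(int)-s["img"][y-15:y+16,x-15:x+16,::-1]).mean())
E
```

```text
[0.44769742 0.12182647 0.34931346] [-0.1  0.   0.4] pt box [[-393.20572582    0.78225846]]
-0.015 30:124 33:116 36:119 39:103 42:106 45:124 48:127 51:125 54:129 57:131 60:132 63:138 66:136 69:130 72:121 75:124 78:160 81:168 84:153 87:151 90:150
0 30:114 33:118 36:125 39:120 42:112 45:110 48:109 51:114 54:124 57:130 60:133 63:132 66:131 69:128 72:118 75:104 78:158 81:170 84:148 87:147 90:155
0.015 30:109 33:110 36:121 39:125 42:124 45:126 48:120 51:114 54:120 57:131 60:133 63:140 66:147 69:145 72:128 75:95 78:159 81:174 84:156 87:153 90:155
-0.02 -100:154 -97:153 -94:124 -91:102 -88:87 -85:76 -82:102 -79:129 -76:134 -73:133 -70:131 -67:132 -64:133 -61:131 -58:129 -55:128 -52:130 -49:132 -46:126 -43:115
0 -100:150 -97:142 -94:112 -91:97 -88:90 -85:83 -82:103 -79:125 -76:132 -73:136 -70:141 -67:125 -64:112 -61:111 -58:112 -55:95 -52:121 -49:131 -46:122 -43:101
0.02 -100:151 -97:153 -94:124 -91:103 -88:89 -85:75 -82:107 -79:130 -76:134 -73:133 -70:132 -67:131 -64:133 -61:135 -58:132 -55:130 -52:132 -49:132 -46:129 -43:123
sc -0.02 -100:176 -97:176 -94:176 -91:177 -88:176 -85:171 -82:156 -79:140 -76:129 -73:122 -70:119 -67:119 -64:120 -61:120 -58:120 -55:120 -52:122 -49:121 -46:118 -43:116
sc 0 -100:177 -97:177 -94:177 -91:177 -88:176 -85:170 -82:155 -79:145 -76:140 -73:133 -70:119 -67:105 -64:105 -61:105 -58:106 -55:116 -52:131 -49:137 -46:134 -43:130
sc 0.02 -100:176 -97:177 -94:178 -91:177 -88:177 -85:173 -82:161 -79:146 -76:142 -73:139 -70:140 -67:139 -64:140 -61:138 -58:138 -55:140 -52:141 -49:140 -46:134 -43:132
mug 2.5067637877211237
salt 3.28338536246965
jA 2.761706555671176
jB 2.6906000693721817
```

```bash
python3 -c "
from rig import arm
print(arm.finish_job())"
```

```text
the job is handed in; nothing more can be done
None
```

I handed the job in at about 29 s: the plate is in the catch box rails, cut corners first and pushed against the stop (home to within about 1 mm by the camera), the mug, shaker and jar are unmoved, and the gripper is clear.

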